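# Clear a jammed carton from the parcel feeder

## Robot

A 6-joint arm with a two-finger parallel gripper is mounted at the origin on the work surface. World frame = base frame: x ahead of the robot, y to its left, z up, the work surface at z = 0. Lengths are in m, angles in rad, forces in N, time in s.
With the tool pointing down it reaches from about 0.35 to 0.85 m from the base axis. Payload 8.1 kg.
Tool frame: the origin (TCP) lies between the finger pads; the fingertips stand tips_ahead ahead of it and the grasp point (between the pads) lies 8 mm behind it (tips_ahead is the distance from the TCP to the fingertips, in m); z points along the fingers, x is the direction in which the jaws open and shut, and the axes are right-handed (so a half turn about z gives the same grasp; the last joint's range is limited). The gripper opens to 93 mm and grips with 3 to 60 N. Pads are 15 mm wide; open, the fingers measure 128 mm over their backs; the gripper's body (75 mm by 188 mm) begins 65 mm behind the grasp point.
Start: joints at [-1.253, 0.13, 1.488, -0, 1.523, -0.085], TCP at [0.235, -0.552, 0.23] pointing down, gripper open.
Joint ranges: [-2.96, 2.96], [-0.89, 2.26], [0.02, 2.5], [-1.34, 4.48], [0, 2.73], [-2.66, 2.66]. Speed limits (rad/s): [2.39, 2.39, 2.79, 3.14, 3.14, 3.14].

## Interface

Orientations are given as a rotation vector (axis times angle).
In Python, from plant import * gives the robot as it stands.
- The arm moves only by the tool play_rows, never from a script. Its argument "increments" is a list that holds one entry, the list of rows, each a list of 4 numbers: the shift along the tool's x, y, z in cm, then the turn about the tool's z in rad. A call has 1 to 5 rows; each row is the pose to reach, as a shift and turn from the pose measured when the call began, along the tool's axes at that moment; what a row does not reach only later rows make up. A row lasts 1/10 s, in which the tool goes at most 50 mm and 8.59 degrees, less where a joint would pass 70% of its speed; a pose out of reach is approached as far as the arm can. A call with a gripper value outside its range is refused whole. "jaw" is the finger opening in cm, from 0 to 9.3, set as the call begins (left out, the last holds). The fingers move at their own pace and stop on an object; "squeeze" is the grip in N (left out, the last holds). Time passes only in rows, so rows that repeat a pose let the fingers close. It gives the time, the measured TCP pose, the force and the opening at its end, in the units of the state.
- read_state(): the state, without advancing time (a new reading comes with each control period).
- read_camera(name): name is "side" or "top"; returns (picture, depth): 384x512x3 uint8, blue, green, red; 384x512 float32, m along the optical axis (not along the pixel's ray), 0 where there is no reading.
- camera_params(name): a dict with "K" (3x3 intrinsics, pixels), "eye" and "orientation" of the camera in the world. Camera axes: x right, y up, looking along -z (the intrinsics and any distortion apply to the point x, -y, -z); pixel columns grow to the right and rows downward; lengths in m; the calibration is good to about 2 mm. A picture is of the moment at which its call begins. camera_params takes no time and is no camera call.
- close_job(): hands the job in, once; it reports no verdict.
The state is a dict: "t": time; "q": joint angles; "dq": joint speeds; "joint_torque": joint torques, N m; "tool_pos": TCP position; "orientation": TCP orientation; "force": force on the tool from outside, world axes, zero at the start; "wrist_torque": the same for the moment, N m; "opening": finger opening in m.
Only numpy, scipy, OpenCV 4.12 (cv2) and the standard library are available. Lean on these libraries where they do the work, as an engineer would, in place of code of your own. Each camera call takes 0.05 s, during which the arm holds its last target.

## Task

A carton is stuck in the parcel feeder. Switch the drive off by turning the pointer knob fully anticlockwise to its stop, slide the barred guard fully back, push the carton along the trough until it rests against the end stop of the open tray, slide the guard fully shut again, and only then turn the knob fully clockwise to its stop to restart. The drive must stay off whenever the guard is open; keep the carton flat, and leave the tape roll, the flat carton and the scanner where they lie.

Things in the scene. Friction and masses are not known exactly. Their poses are not given: they have to be found in the camera images.
- feeder: Grey fixed feeder, 280 (x) by 383 mm (y). Origin: on the bench under the trough's middle; x away from robot, y along the trough to its closed end, z up. Trough floor 30 mm above the bench, 124 mm wide (x -62 to 62). Covered part y -95 to 110 (end wall face), between a near wall and a drive housing (x 62 to 210), all 105 mm high.
- tray_stop (a point): Middle, at floor level (30 mm above the bench), of the face of the end stop that closes the open outfeed tray. The tray continues the trough floor at the same level from feeder y = -95 to -255 mm, where this face stands; side rails rise 18 mm above the floor, the end stop 43 mm. Axes as the feeder's.
- guard (a joint): Sliding barred steel guard over the covered part, in m: 0 = fully shut, 0.14 = fully back (slid along the feeder's +x, over the drive housing), leaving the trough clear. Underside 109 mm, top 118 mm above the bench. Slides with 2.5 N of friction plus some drag, stays where it is left.
- guard_handle (a point): Middle of the top bar of the guard's black bow handle, 154 mm above the bench, on the guard's near edge (feeder x = -61 mm when shut, y = 0). Bar 12 mm thick, 100 mm long along the feeder's y, a post at each end; 30 mm of open space below it. Can be pushed from either side. Axes as the feeder's.
- control: Grey fixed control box, 130 x 130 mm, 90 mm high, beside the feeder's closed end, a round plate of 60 mm radius on top. Two thin stop pins on the plate reach 105 mm above the bench. Origin: centre of its underside; x away from the robot at yaw 0, z up.
- dial (a point): On the knob's turning axis (vertical), 122 mm above the bench, at mid-height of the knob's bar. Axes as the control box's.
- knob (a joint): Black pointer knob, in rad: 0 = off, fully anticlockwise from above; 2.4 = fully clockwise; a stop at each. On a disc (radius 30 mm) an upright bar, 16 mm thick, 104 to 140 mm above the bench; pointer end (white line) 60 mm from the axis, tail 40 mm. In the control box's frame the pointer's direction, anticlockwise from x, is 4.342 minus the value. 0.15 N m friction; stays put.
- pointer (a point): Tip of the knob's pointer end, at mid-height of the bar, 60 mm from the turning axis. Its x axis points outward along the pointer.
- carton: Closed cardboard carton, 84 mm (x) by 104 mm (y) by 65 mm high, 0.25 to 0.5 kg, lying in the trough under the guard, at first somewhat askew. Origin: centre of its underside; z up; y along its long side.
- tape_roll: Bystander: roll of brown tape lying flat, 100 mm across, 48 mm high. Origin: centre of its underside.
- flat_carton: Bystander: flat carton, 160 x 110 x 45 mm. Origin: centre of its underside.
- scanner: Bystander: hand scanner lying on the bench, about 180 x 50 x 36 mm, long along its x. Origin: on its underside near the middle.
Things that resemble listed ones, but are neither listed nor needed, are in the scene too. What is shaped like the carton but black or purple is not meant.

How it is judged:
On the way, in this order (a step that is already met when the one before it is completed fails the run):
1. the knob is turned fully anticlockwise to its stop (off), guard still shut (value of joint knob below 0.08 rad and value of joint guard below 0.02 m), for 0.2 s.
2. the guard is slid fully back (value of joint guard above 0.128 m), for 0.2 s.
3. the carton is pushed along the trough to the end stop of the tray (y of carton in the frame of feeder between -0.215 and -0.186 m and x of carton in the frame of feeder between -0.03 and 0.03 m and z of carton in the frame of feeder below 0.04 m and angle between carton's own z axis and vertical below 0.1 rad and linear speed of carton below 0.02 m/s), for 0.2 s.
4. the guard is slid fully shut (value of joint guard below 0.01 m), for 0.2 s.
5. the knob is turned fully clockwise to its stop (value of joint knob above 2.32 rad), for 0.2 s.
At the end, for the whole second after the job is handed in: The knob is at its clockwise stop (within 0.08 rad), the guard is shut (within 10 mm), and the carton lies flat and still in the tray, its front within about 15 mm of the end stop (all of step 3 and value of joint knob above 2.32 rad and value of joint guard below 0.01 m); the robot touches nothing.
It fails at once if the guard is open (more than 20 mm) while the drive is not off (knob more than 0.2 rad from its off stop) (value of joint guard above 0.02 m and value of joint knob above 0.2 rad).
It fails at once if the carton is tipped (angle between carton's own z axis and vertical above 0.35 rad).
It fails at once if a bystander is moved by more than 30 mm (distance of any of tape_roll, flat_carton, scanner from where it was at the start of the episode above 0.03 m).
It also fails if it takes over 67 s, if anything falls off the work surface, if the arm or the gripper's body presses on something with over 40 N, if the wrist force passes 120 N, or if a joint passes its speed limit or range.

## Working session

There is one attempt and no reset: what is moved stays moved. The work goes in short steps, Python scripts to look and compute and a tool call to move; the robot and the scene stay as the last step left them, time stands still between calls to the robot, and variables do not carry over. Pictures are saved under pics/ and viewed, and the job is handed in when it is done.

Besides the shell and the picture viewer there is one more tool, called as a command line: name --argument value ..., lists and objects as JSON in quotes. play_rows: Moves the arm, as the interface text tells. Its arguments: {"type":"object","properties":{"increments":{"type":"array"},"jaw":{"type":"number"},"squeeze":{"type":"number"}},"required":["increments"]}

```bash
ls; mkdir -p pics
python3 - <<'E'
from plant import *
import cv2, numpy as np
s=read_state()
for k,v in s.items(): print(k,np.round(v,4))
for n in("side","top"):
    p,d=read_camera(n); cv2.imwrite(f"pics/{n}0.png",p); np.save(f"pics/{n}0.npy",d); print(n,camera_params(n))
E
```

```text
pics
t 0.0
q [-1.2534  0.1312  1.4893 -0.      1.523  -0.0854]
dq [ 0.0025  0.0019  0.0012  0.0012  0.0007 -0.0018]
joint_torque [ 4.00000e-04 -5.59844e+01 -4.91762e+01  7.71000e-02  3.61000e-02
 -2.00000e-04]
tool_pos [ 0.235  -0.5515  0.2286]
orientation [-2.6200e+00  1.7315e+00  2.3000e-03]
force [-1.1744 -0.1892  0.5382]
wrist_torque [ 0.0068 -0.0194 -0.0838]
opening 0.0931
side {'K': array([[417.54393327,   0.        , 256.33649164],
       [  0.        , 417.54393327, 194.98672918],
       [  0.        ,   0.        ,   1.        ]]), 'eye': array([0.3615867 , 0.64883358, 0.86875183]), 'orientation': array([ 0.15727645, -1.07211224, -2.68395152])}
top {'K': array([[480.40309246,   0.        , 251.99457603],
       [  0.        , 480.40309246, 189.00009183],
       [  0.        ,   0.        ,   1.        ]]), 'eye': array([ 0.35354284, -0.0242023 ,  1.20241923]), 'orientation': array([ 0.1229167 , -0.16022478, -1.55265216])}
```

View pics/side0.png

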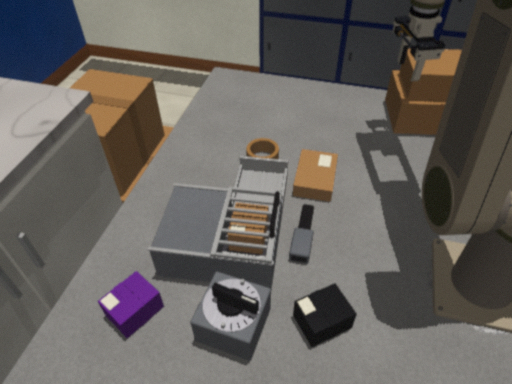

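View pics/top0.png

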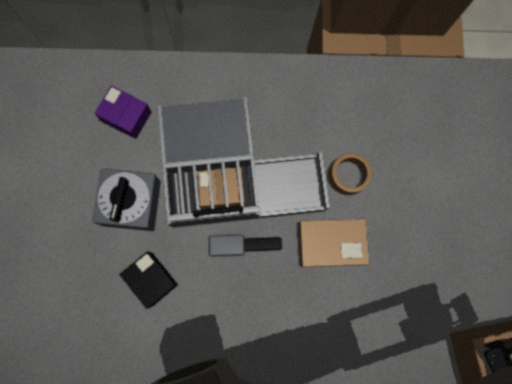

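The top view shows the feeder around (165–328, 100–222), the control box at (125,198), the carton at (218,187), the scanner at (245,245), and the tape roll at (351,173). Next I'll enlarge it and measure.

```bash
cat > h.py <<'E'
import numpy as np, cv2
from scipy.spatial.transform import Rotation as R
from plant import *
def cam(n):
    c=camera_params(n); return np.array(c["K"]),np.array(c["eye"]),R.from_rotvec(c["orientation"]).as_matrix()
def onplane(n,uv,z):
    K,e,M=cam(n); uv=np.atleast_2d(np.asarray(uv,float))
    d=np.c_[(uv[:,0]-K[0,2])/K[0,0],-(uv[:,1]-K[1,2])/K[1,1],-np.ones(len(uv))]@M.T
    return e+d*((z-e[2])/d[:,2])[:,None]
def cloud(n,D):
    K,e,M=cam(n); v,u=np.mgrid[:D.shape[0],:D.shape[1]]
    P=np.stack([(u-K[0,2])/K[0,0]*D,-(v-K[1,2])/K[1,1]*D,-D],-1)
    return P@M.T+e
def proj(n,P):
    K,e,M=cam(n); p=(np.atleast_2d(P)-e)@M
    return np.c_[K[0,0]*p[:,0]/-p[:,2]+K[0,2],K[1,1]*-p[:,1]/-p[:,2]+K[1,2]]
E
python3 - <<'E'
from h import *
p=cv2.imread("pics/top0.png"); D=np.load("pics/top0.npy")
C=cloud("top",D)
c=p[85:235,85:345]; cv2.imwrite("pics/topz.png",cv2.resize(c,None,fx=3,fy=3,interpolation=cv2.INTER_CUBIC))
# housing top: z near .105
for z0,z1,name in((.098,.112,'105'),(.083,.095,'90box'),(.112,.125,'guard'),(.13,.165,'hi')):
    m=((C[...,2]>z0)&(C[...,2]<z1)&(D>0)).astype(np.uint8)
    m[:60]=0; m[240:]=0
    n,l,st,ce=cv2.connectedComponentsWithStats(m)
    for i in range(1,n):
        if st[i,4]>40:
            pts=C[l==i]; print(name,st[i],np.round(pts.mean(0),4), cv2.minAreaRect((pts[:,:2]*1000).astype(np.float32)))
E
```

```text
105 [ 157   97   96   67 5049] [0.6926 0.0654 0.1044] ((694.8458251953125, 65.2647476196289), (142.9550323486328, 214.910888671875), 7.130380630493164)
105 [165 169   6  47  58] [0.5428 0.1454 0.1049] ((543.9630737304688, 146.2819366455078), (108.60130310058594, 3.6856863498687744), 7.387347221374512)
105 [122 185  14  25 208] [0.5283 0.2347 0.1055] ((528.664306640625, 232.96693420410156), (22.802875518798828, 55.9513053894043), 80.54039764404297)
105 [109 186   8  19  75] [0.5348 0.2731 0.1055] ((535.9356689453125, 273.6597900390625), (11.503362655639648, 43.586883544921875), 81.85918426513672)
105 [166 210  94  15 165] [0.4864 0.0377 0.1046] ((487.2685852050781, 40.097755432128906), (10.174995422363281, 215.3916778564453), 7.171220302581787)
90box [  92  169   63   60 2135] [0.5304 0.2477 0.0907] ((531.568359375, 251.305419921875), (131.3792266845703, 130.6156005859375), 85.17562103271484)
90box [224 168  16  37 285] [ 0.563  -0.002   0.0929] ((563.1093139648438, -1.8195209503173828), (83.84130096435547, 28.234905242919922), 7.153815746307373)
90box [197 171  14  36 248] [0.5536 0.
[... 168 characters left out ...]
0157470703125, 32.2640380859375), (85.50727844238281, 27.5828857421875), 7.037878513336182)
guard [ 162  155   97   67 1727] [0.5576 0.0516 0.1165] ((554.6232299804688, 48.03825378417969), (136.9479522705078, 210.01951599121094), 6.926907062530518)
guard [118 180  10  37  62] [0.5245 0.2446 0.1182] ((526.1503295898438, 244.36795043945312), (2.567167282104492, 84.65806579589844), 80.24928283691406)
hi [109 177  17  45 349] [0.5211 0.2516 0.139 ] ((521.7455444335938, 253.0863037109375), (18.452178955078125, 99.80103302001953), 80.05687713623047)
hi [192 206  51  12 286] [0.4949 0.0275 0.1572] ((495.37286376953125, 27.82180404663086), (12.175148010253906, 110.20478057861328), 6.868605136871338)
```

View pics/topz.png

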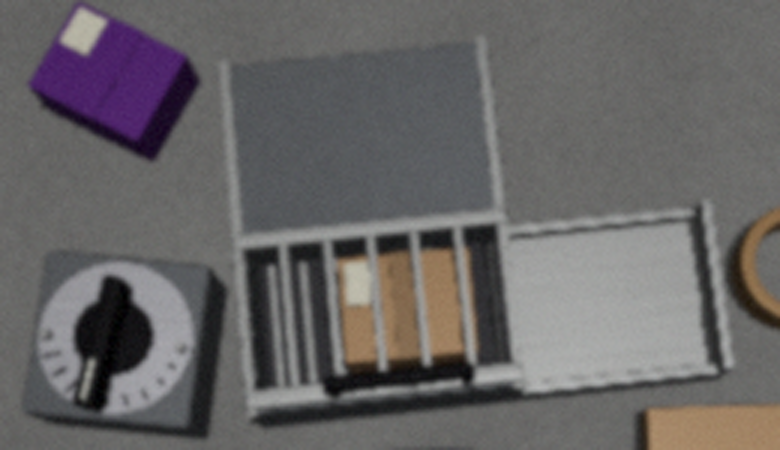

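```bash
cat >> h.py <<'E'
YF=np.radians(6.97); F0=np.array([.557,.039,0])
def RZ(a): return R.from_euler('z',a).as_matrix()
def fw(x,y,z): return F0+RZ(YF)@np.array([x,y,z])
def wf(p): return RZ(YF).T@(np.asarray(p)-F0)
def st():
    s=read_state(); M=R.from_rotvec(s["orientation"]).as_matrix()
    print("t %.2f"%s["t"],"tcp",np.round(s["tool_pos"],4),"feed",np.round(wf(s["tool_pos"]),4),"xdir",round(np.degrees(np.arctan2(M[1,0],M[0,0])),1),"tilt",round(np.degrees(np.arccos(-M[2,2])),2),"F",np.round(s["force"],1),"op",round(float(s["opening"]),4),"q6",round(s["q"][5],3))
    return s,M
def go(target,xd=None):
    s,M=st(); d=M.T@(np.asarray(target)-s["tool_pos"])*100
    tz=0
    if xd is not None:
        a=np.degrees(np.arctan2(M[1,0],M[0,0])); tz=-np.radians((xd-a+90)%180-90)
    print("shift cm",np.round(d,2),"turn",round(tz,3),"=> q6 change sign unknown")
E
python3 - <<'E'
import plant
print([k for k in dir(plant) if k[0]!='_'])
print(getattr(plant,'tips_ahead',None))
from h import *
p=cv2.imread("pics/top0.png");q=cv2.imread("pics/side0.png")
def L(pts,c):
    for n,im in(("top",p),("side",q)):
        cv2.polylines(im,[np.round(proj(n,np.array(pts))*8).astype(np.int32)],True,c,1,cv2.LINE_AA,3)
L([fw(62,0,0) *0+fw(.062,-.095,.105),fw(.21,-.095,.105),fw(.21,.11,.105),fw(.062,.11,.105)],(0,255,0))
L([fw(-.062,-.255,.03),fw(.062,-.255,.03),fw(.062,.11,.03),fw(-.062,.11,.03)],(0,0,255))
L([fw(-.061,-.05,.154),fw(-.061,.05,.154)],(0,255,255))
B=np.array([.5316,.2513,0]);
for r in(-.065,):
    L([B+RZ(np.radians(-4.8))@[a,b,.09] for a,b in((.065,.065),(.065,-.065),(-.065,-.065),(-.065,.065))],(255,255,0))
d=np.radians(170); L([B+[.06*np.cos(d),.06*np.sin(d),.14],B+[-.04*np.cos(d),-.04*np.sin(d),.14]],(255,0,255))
a=cv2.resize(p[85:235,85:345],None,fx=3,fy=3,interpolation=cv2.INTER_CUBIC)
b=cv2.resize(q[145:365,95:300],None,fx=2.7,fy=2.7,interpolation=cv2.INTER_CUBIC)
cv2.imwrite("pics/ov1.png",a);cv2.imwrite("pics/ov2.png",b)
st()
D=np.load("pics/side0.npy");C=cloud("side",D)
# gripper lowest points near TCP
m=(np.abs(C[...,0]-.235)<.12)&(np.abs(C[...,1]+.55)<.12)&(C[...,2]>.15)&(D>0)
print(m.sum(),np.percentile(C[m][:,2],[0,1,5,50]) if m.sum() else '')
E
```

```text
['IKError', 'camera_params', 'close_job', 'read_camera', 'read_state', 'tips_ahead']
0.011
t 0.10 tcp [ 0.2351 -0.5515  0.2287] feed [-0.3912 -0.5471  0.2287] xdir -66.9 tilt 0.09 F [ 0.3 -0.1 -0.2] op 0.0932 q6 -0.085
3572 [0.15016675 0.15327507 0.16480306 0.32100713]
```

View pics/ov1.png

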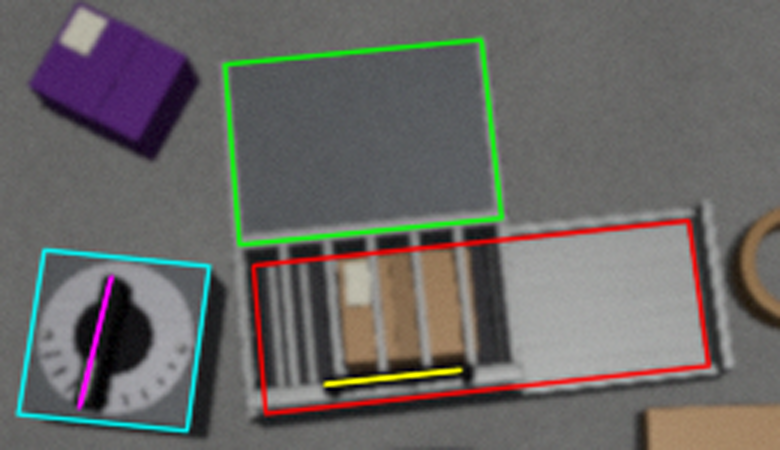

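View pics/ov2.png

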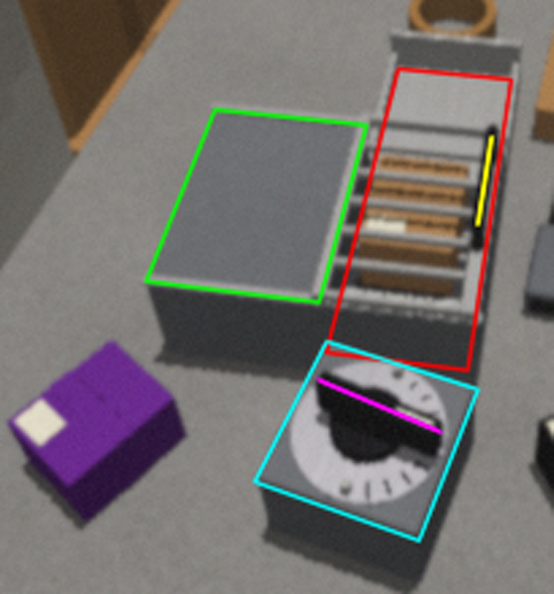

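Run:
```python
from h import *
p=cv2.imread("pics/top0.png");q=cv2.imread("pics/side0.png")
a=cv2.resize(p[160:240,85:165],(560,560),interpolation=cv2.INTER_CUBIC)
b=cv2.resize(q[270:360,185:275],(560,560),interpolation=cv2.INTER_CUBIC)
cv2.imwrite("pics/kz.png",cv2.convertScaleAbs(a,alpha=2)[:, :]);cv2.imwrite("pics/kz2.png",cv2.convertScaleAbs(b,alpha=2))
# plate: white-ish mask at z=.09 -> ellipse centre
for n,im,(u0,u1,v0,v1) in(("top",p,(92,160,165,235)),("side",q,(190,272,272,352))):
    g=im[v0:v1,u0:u1].min(2); 
    m=(g>100).astype(np.uint8); k,l,s,c=cv2.connectedComponentsWithStats(m); i=1+s[1:,4].argmax()
    cs=np.vstack([x.reshape(-1,2) for x in cv2.findContours((l==i).astype(np.uint8),cv2.RETR_EXTERNAL,cv2.CHAIN_APPROX_NONE)[0]])
    h=cv2.convexHull(cs).reshape(-1,2)+[u0,v0]
    W=onplane(n,h,.091)[:,:2]*1000
    A=np.c_[2*W,np.ones(len(W))]; x=np.linalg.lstsq(A,(W**2).sum(1),rcond=None)[0]
    print(n,s[i],"centre",x[:2],"r",np.sqrt(x[2]+x[0]**2+x[1]**2))
```

```text
top [   5    7   53   52 1367] centre [532.72563043 250.36658976] r 61.07834926183571
side [   0    1   79   68 2593] centre [539.95772462 250.69421436] r 83.1356889802001
```

View pics/kz.png

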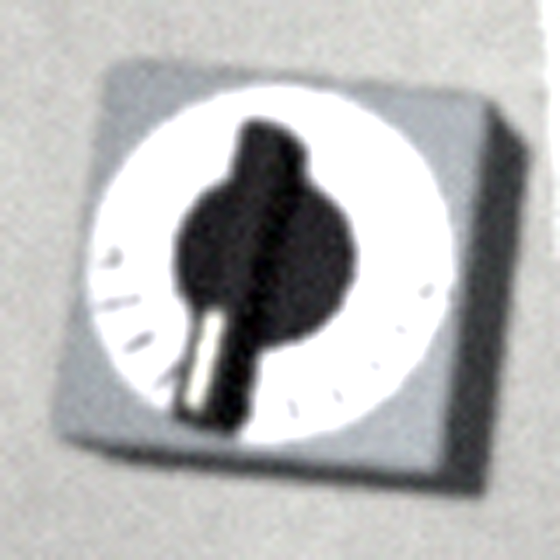

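View pics/kz2.png

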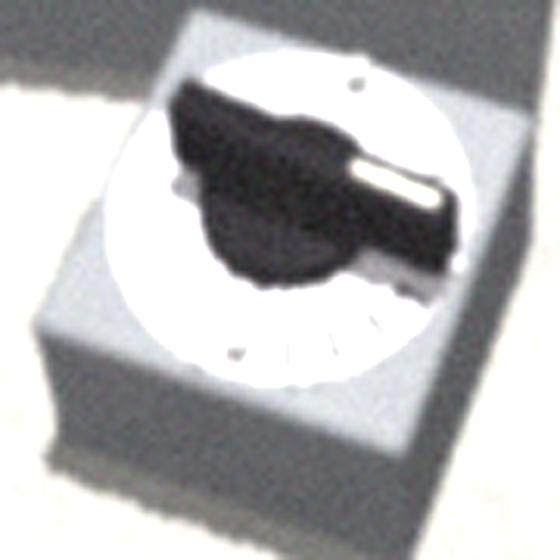

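Run:
```python
from h import *
print(proj("top",[[.5325,.2505,.14]]),onplane("top",[[115.4,204.6],[112.9,218.9]],.14))
go([.5325,.2505,.235],80)
```

```text
[[117.84489176 193.65920123]] [[0.50779523 0.25438686 0.14      ]
 [0.47584017 0.25789315 0.14      ]]
t 0.10 tcp [ 0.2351 -0.5515  0.2287] feed [-0.3912 -0.5471  0.2287] xdir -66.9 tilt 0.09 F [ 0.3 -0.1 -0.2] op 0.0932 q6 -0.085
shift cm [-62.13 -58.8   -0.52] turn 0.577 => q6 change sign unknown
```

play_rows --increments '[[[-3.6,-3.4,-0.2,0],[-7.2,-6.8,-0.4,0],[-10.8,-10.2,-0.6,0],[-14.4,-13.6,-0.6,0],[-18,-17,-0.6,0]]]'

```text
t: 0.6
tool_pos: [0.321, -0.3173, 0.2346]
orientation: [-2.619, 1.732, 0.003]
force: [0.4, 0.0, 0.2]
opening: 0.0928
```

play_rows --increments '[[[-3.6,-3.4,0,0],[-7.2,-6.8,0,0],[-10.8,-10.2,0,0],[-14.4,-13.6,0,0],[-18,-17,0,0]]]'

```text
t: 1.1
tool_pos: [0.407, -0.0831, 0.2349]
orientation: [-2.619, 1.733, 0.002]
force: [1.2, -0.9, 1.2]
opening: 0.0927
```

play_rows --increments '[[[-3.6,-3.4,0,0],[-7.2,-6.8,0,0],[-10.8,-10.2,0,0],[-13,-12.3,0,0],[-13,-12.3,0,0]]]'

```text
t: 1.6
tool_pos: [0.4696, 0.0881, 0.2346]
orientation: [-2.623, 1.726, 0.004]
force: [0.3, -0.3, 0.4]
opening: 0.093
```

Run:
```python
from h import *
go([.5325,.2505,.235],82)
```

```text
t 1.60 tcp [0.4696 0.0881 0.2346] feed [-0.0808  0.0594  0.2346] xdir -66.7 tilt 0.18 F [ 0.3 -0.3  0.4] op 0.093 q6 1.24
shift cm [-12.43 -12.2   -0.  ] turn 0.546 => q6 change sign unknown
```

play_rows --increments '[[[-3.6,-3.5,0,-0.14],[-7.2,-7.0,0,-0.28],[-10.8,-10.4,0,-0.42],[-12.4,-12.2,0,-0.56],[-12.4,-12.2,0,-0.7]]]'

```text
t: 2.1
tool_pos: [0.5328, 0.2525, 0.2338]
orientation: [-3.058, 0.71, 0.005]
force: [0.0, -0.9, 0.5]
opening: 0.093
```

play_rows --increments '[[[0,0,0,-0.15],[0,0,0,-0.3],[0,0,0,-0.45],[0,0,0,-0.6],[0,0,0,-0.75]]]'

```text
t: 2.6
tool_pos: [0.5327, 0.2514, 0.2334]
orientation: [-3.106, -0.455, 0.005]
force: [-0.1, -0.6, 0.4]
opening: 0.0933
```

play_rows --increments '[[[0,0,0,-0.15],[0,0,0,-0.3],[0,0,0,-0.45],[0,0,0,-0.6],[0,0,0,-0.75]]]'

```text
t: 3.1
tool_pos: [0.5326, 0.2502, 0.233]
orientation: [-2.722, -1.561, 0.005]
force: [-0.0, -0.5, -0.4]
opening: 0.0928
```

Run:
```python
from h import *
go([.5325,.2505,.145],82)
```

```text
t 3.10 tcp [0.5326 0.2502 0.233 ] feed [0.0014 0.2126 0.233 ] xdir 59.6 tilt 0.27 F [-0.  -0.5 -0.4] op 0.0928 q6 -0.691
shift cm [0.03 0.02 8.8 ] turn -0.39 => q6 change sign unknown
```

play_rows --increments '[[[0,0,3,-0.15],[0,0,6,-0.3],[0,0,9,-0.39],[0,0,10.7,-0.39],[0,0,10.7,-0.39]]]' --jaw 5

```text
t: 3.6
tool_pos: [0.5297, 0.2485, 0.1221]
orientation: [-2.367, -2.056, 0.014]
force: [0.8, -0.3, 0.1]
opening: 0.0576
```

Run:
```python
from h import *
go([.5325,.2505,.124],82)
p,d=read_camera("side"); cv2.imwrite("pics/s1.png",cv2.resize(p[200:384,130:330],(800,736))[:600])
```

```text
t 3.60 tcp [0.5297 0.2485 0.1221] feed [-0.0016  0.2113  0.1221] xdir 81.9 tilt 0.62 F [ 0.8 -0.3  0.1] op 0.0576 q6 -1.082
shift cm [ 0.23  0.24 -0.19] turn -0.001 => q6 change sign unknown
```

View pics/s1.png

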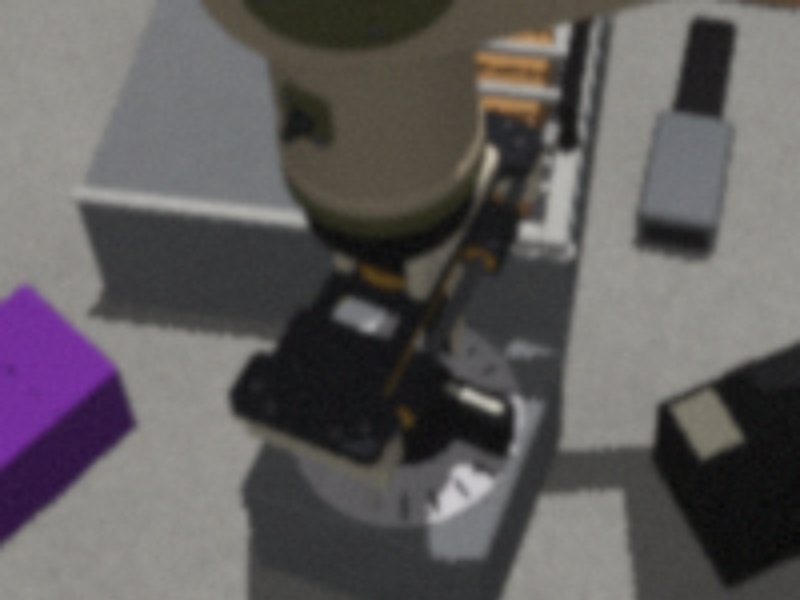

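The gripper straddles the knob bar, whose white line shows at (480,400). I'll close on it with a small correction.

play_rows --increments '[[[0.2,0.25,-0.1,0],[0.2,0.25,-0.1,0],[0.2,0.25,-0.1,0],[0.2,0.25,-0.1,0],[0.2,0.25,-0.1,0]]]' --jaw 1 --squeeze 20

```text
t: 4.15
tool_pos: [0.534, 0.2492, 0.1261]
orientation: [-2.37, -2.058, 0.012]
force: [-1.8, -2.9, 7.2]
opening: 0.0155
```

play_rows --increments '[[[0,0,0,0],[0,0,0,0],[0,0,0,0]]]'

```text
t: 4.45
tool_pos: [0.5339, 0.2491, 0.1261]
orientation: [-2.37, -2.058, 0.012]
force: [-0.1, -1.5, 0.2]
opening: 0.0162
```

Run:
```python
from h import *
go([.5325,.2505,.124],82)
```

```text
t 4.45 tcp [0.5339 0.2491 0.1261] feed [0.0026 0.2114 0.1261] xdir 81.9 tilt 0.47 F [-0.1 -1.5  0.2] op 0.0162 q6 -1.08
shift cm [ 0.12 -0.16  0.22] turn -0.001 => q6 change sign unknown
```

play_rows --increments '[[[0,0,0,-0.1],[0,0,0,-0.22],[0,0,0,-0.34],[0,0,0,-0.46],[0,0,0,-0.58]]]' --squeeze 45

```text
t: 4.95
tool_pos: [0.5339, 0.2492, 0.1262]
orientation: [-1.675, -2.652, 0.01]
force: [-0.3, -1.6, 0.2]
opening: 0.0161
```

play_rows --increments '[[[0,0,0,-0.12],[0,0,0,-0.24],[0,0,0,-0.36],[0,0,0,-0.48],[0,0,0,-0.58]]]'

```text
t: 5.45
tool_pos: [0.5339, 0.2492, 0.1262]
orientation: [-0.839, -3.021, 0.008]
force: [-0.5, -0.3, 0.2]
opening: 0.0159
```

Run:
```python
from h import *
s,M=st();print(s["wrist_torque"])
```

```text
t 5.45 tcp [0.5339 0.2492 0.1262] feed [0.0026 0.2115 0.1262] xdir 148.9 tilt 0.47 F [-0.5 -0.3  0.2] op 0.0159 q6 -2.25
[-0.13812466 -0.38646479 -0.20243434]
```

play_rows --increments '[[[0,0,0,-0.05],[0,0,0,-0.1],[0,0,0,-0.15],[0,0,0,-0.2],[0,0,0,-0.2]]]'

```text
t: 5.95
tool_pos: [0.534, 0.2495, 0.1261]
orientation: [-0.533, -3.089, 0.006]
force: [0.9, 0.9, -1.7]
opening: 0.0168
```

Run:
```python
from h import *
s,M=st();print(s["wrist_torque"],s["joint_torque"])
```

```text
t 5.95 tcp [0.534  0.2495 0.1261] feed [0.0027 0.2117 0.1261] xdir 160.4 tilt 0.45 F [ 0.9  0.9 -1.7] op 0.0168 q6 -2.45
[ 0.32779877 -0.31610218 -0.89876008] [  0.34335938 -56.68398499 -46.95617795  -0.59113026   0.52579852
  -1.87259741]
```

play_rows --increments '[[[0,0,0,0],[0,0,0,0],[0,0,0,0],[0,0,0,0],[0,0,0,0]]]' --jaw 5

```text
t: 6.45
tool_pos: [0.534, 0.2495, 0.1262]
orientation: [-0.533, -3.089, 0.006]
force: [0.2, 0.5, -0.0]
opening: 0.0488
```

play_rows --increments '[[[0,0,-4,0],[0,0,-8,0],[0,0,-10,0],[0,0,-10,0]]]'

```text
t: 6.85
tool_pos: [0.5369, 0.2506, 0.2309]
orientation: [-0.535, -3.096, 0.0]
force: [0.7, -0.3, 0.3]
opening: 0.0503
```

Run:
```python
from h import *
go(fw(-.061,0,.235),7)
```

```text
t 6.85 tcp [0.5369 0.2506 0.2309] feed [0.0057 0.2124 0.2309] xdir 160.4 tilt 0.01 F [ 0.7 -0.3  0.3] op 0.0503 q6 -2.449
shift cm [ -3.54 -21.98  -0.41] turn -0.464 => q6 change sign unknown
```

play_rows --increments '[[[-0.6,-3.6,0,0.14],[-1.2,-7.2,0,0.28],[-1.8,-10.8,0,0.42],[-2.4,-14.4,0,0.56],[-3,-18,0,0.7]]]'

```text
t: 7.35
tool_pos: [0.5036, 0.0696, 0.2291]
orientation: [-1.57, -2.719, 0.002]
force: [1.2, 0.3, -0.5]
opening: 0.0501
```

play_rows --increments '[[[0,0,0,0.15],[0,0,0,0.3],[0,0,0,0.45],[0,0,0,0.6],[0,0,0,0.75]]]'

```text
t: 7.85
tool_pos: [0.5028, 0.0695, 0.2273]
orientation: [-2.457, -1.953, 0.006]
force: [-0.8, -0.2, 0.4]
opening: 0.05
```

play_rows --increments '[[[0,0,0,0.15],[0,0,0,0.3],[0,0,0,0.45],[0,0,0,0.6],[0,0,0,0.75]]]'

```text
t: 8.35
tool_pos: [0.502, 0.0695, 0.2254]
orientation: [-3.003, -0.918, 0.011]
force: [0.6, -0.4, -0.4]
opening: 0.0497
```

Run:
```python
from h import *
go(fw(-.061,0,.235),7)
p,d=read_camera("top"); cv2.imwrite("pics/t2.png",cv2.resize(p[85:250,85:345],None,fx=3,fy=3))
p,d=read_camera("side"); cv2.imwrite("pics/s2.png",cv2.resize(p[140:370,140:340],None,fx=2.6,fy=2.6))
```

```text
t 8.35 tcp [0.502  0.0695 0.2254] feed [-0.0509  0.0369  0.2254] xdir 34.0 tilt 0.41 F [ 0.6 -0.4 -0.4] op 0.0497 q6 -0.557
shift cm [-2.59  2.82 -0.95] turn 0.471 => q6 change sign unknown
```

View pics/s2.png

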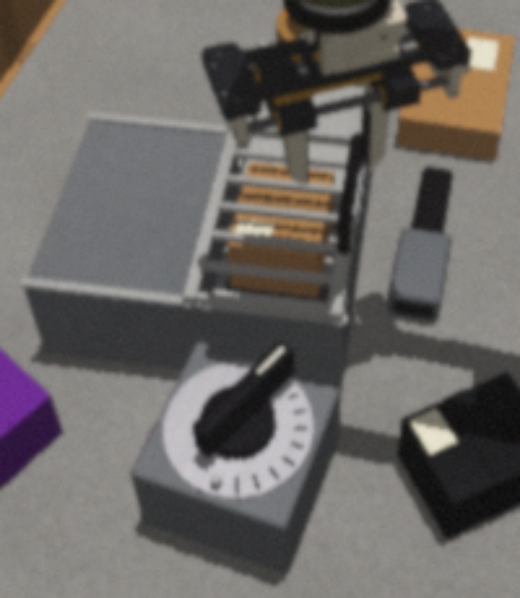

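View pics/t2.png

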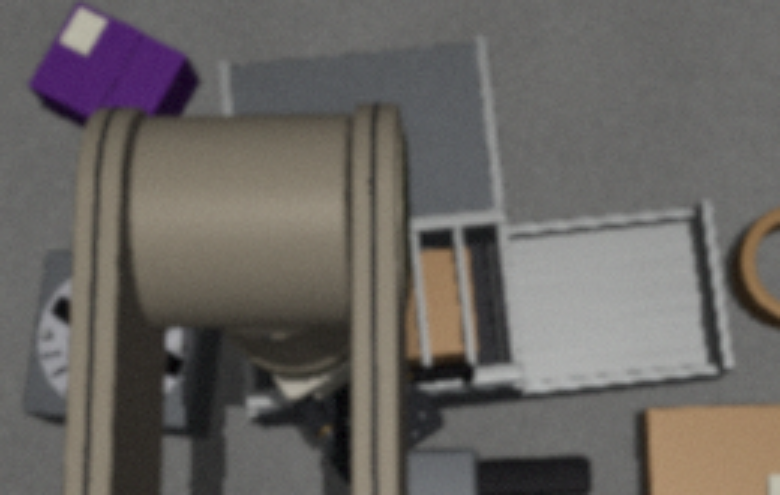

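Run:
```python
from h import *
p=cv2.imread("pics/s2.png")
g=cv2.cvtColor(p,cv2.COLOR_BGR2GRAY); m=(g[335:385,240:300]>120).astype(np.uint8)
k,l,s,c=cv2.connectedComponentsWithStats(m); print(s[1:],c[1:])
for i in range(1,k):
    if s[i,4]<60: continue
    v,u=np.nonzero(l==i); pts=np.c_[u+240,v+335]/2.6+140
    W=onplane("side",pts,.14)[:,:2]; c0=W.mean(0); d=np.linalg.svd(W-c0)[2][0]
    print(c0,np.degrees(np.arctan2(*d[::-1])),"from axis",np.degrees(np.arctan2(*(c0-[.5325,.2505])[::-1])),np.linalg.norm(c0-[.5325,.2505]))
```

```text
[[ 17  12  27  27 217]
 [  0  31   9  13  76]
 [ 51  46   9   4  23]] [[30.39170507 24.640553  ]
 [ 2.98684211 35.61842105]
 [55.17391304 48.08695652]]
[0.5146837  0.21246025] 65.28968490431717 from axis -115.0965090324584 0.04200527745357671
[0.53234279 0.2274721 ] 91.22629895727403 from axis -90.3911497569662 0.023028432354304403
```

Knob pointer is at 245° against an expected off stop of 244°, so step 1 holds. On to the handle.

play_rows --increments '[[[-0.8,0.9,0,0.14],[-1.6,1.8,0,0.28],[-2.6,2.8,0,0.42],[-2.6,2.8,0,0.47],[-2.6,2.8,0,0.47]]]'

```text
t: 8.95
tool_pos: [0.4959, 0.0314, 0.2247]
orientation: [-3.135, -0.204, 0.013]
force: [-0.5, -0.2, -0.5]
opening: 0.05
```

Run:
```python
from h import *
go(fw(-.061,0,.146),7)
```

```text
t 8.95 tcp [0.4959 0.0314 0.2247] feed [-6.160e-02 -2.000e-04  2.247e-01] xdir 7.4 tilt 0.47 F [-0.5 -0.2 -0.5] op 0.05 q6 -0.169
shift cm [ 0.12 -0.01  7.87] turn 0.008 => q6 change sign unknown
```

play_rows --increments '[[[0,0,3,0],[0.1,0,6,0],[0.1,0,7.8,0],[0.1,0,7.8,0],[0.1,0,7.8,0]]]'

```text
t: 9.45
tool_pos: [0.496, 0.0317, 0.1466]
orientation: [-3.134, -0.209, 0.014]
force: [1.0, 0.6, 0.7]
opening: 0.0501
```

play_rows --increments '[[[0,0,0,0],[0,0,0,0],[0,0,0,0],[0,0,0,0],[0,0,0,0]]]' --jaw 0.5 --squeeze 20

```text
t: 9.95
tool_pos: [0.4962, 0.0316, 0.147]
orientation: [-3.134, -0.209, 0.013]
force: [-0.2, -0.5, -0.6]
opening: 0.0144
```

Run:
```python
from h import *
go(fw(.080,0,.147),7)
```

```text
t 9.95 tcp [0.4962 0.0316 0.147 ] feed [-6.13e-02  1.00e-04  1.47e-01] xdir 7.6 tilt 0.49 F [-0.2 -0.5 -0.6] op 0.0144 q6 -0.172
shift cm [14.13  0.17 -0.13] turn 0.011 => q6 change sign unknown
```

play_rows --increments '[[[0,0,0,0],[0,0,0,0],[1.5,0,0,0],[3.2,0,0,0],[5,0.1,0,0]]]'

```text
t: 10.45
tool_pos: [0.546, 0.0378, 0.1469]
orientation: [-3.134, -0.209, 0.015]
force: [-3.1, 4.4, 6.6]
opening: 0.0112
```

play_rows --increments '[[[2,0,0,0],[4,0,0,0],[6,0,0,0],[7.5,0.1,0,0],[8.5,0.1,0,0]]]'

```text
t: 10.95
tool_pos: [0.6313, 0.0484, 0.1469]
orientation: [-3.133, -0.209, 0.014]
force: [-3.5, 1.5, 6.1]
opening: 0.0112
```

Run:
```python
from h import *
go(fw(.081,0,.147),7)
```

```text
t 10.95 tcp [0.6313 0.0484 0.1469] feed [0.0749 0.0003 0.1469] xdir 7.6 tilt 0.52 F [-3.5  1.5  6.1] op 0.0112 q6 -0.138
shift cm [ 0.61  0.04 -0.01] turn 0.011 => q6 change sign unknown
```

play_rows --increments '[[[0.3,0,0,0],[0.6,0,0,0],[0.8,0,0,0],[0.8,0,0,0]]]'

```text
t: 11.35
tool_pos: [0.6361, 0.049, 0.1469]
orientation: [-3.133, -0.209, 0.025]
force: [-18.0, -2.5, 12.7]
opening: 0.0111
```

Run:
```python
from h import *
st()
```

```text
t 11.35 tcp [0.6361 0.049  0.1469] feed [0.0798 0.0003 0.1469] xdir 7.6 tilt 0.92 F [-18.   -2.5  12.7] op 0.0111 q6 -0.137
```

play_rows --increments '[[[0,0,0,0],[0,0,0,0],[0,0,0,0]]]' --jaw 3.6

```text
t: 11.65
tool_pos: [0.6362, 0.049, 0.1467]
orientation: [-3.133, -0.209, 0.024]
force: [-0.1, 0.6, 0.0]
opening: 0.0304
```

play_rows --increments '[[[0,0,-3,0],[0,0,-7,0],[-3,0,-10,0],[-7,0,-10,0],[-11,0,-10,0]]]'

```text
t: 12.15
tool_pos: [0.5287, 0.0343, 0.2498]
orientation: [-3.134, -0.209, 0.019]
force: [-0.2, -0.4, 1.2]
opening: 0.0362
```

Run:
```python
from h import *
go(fw(-.02,.085,.235),7)
for n in("top","side"):
    p,d=read_camera(n); cv2.imwrite(f"pics/{n}3.png",p); np.save(f"pics/{n}3.npy",d)
p=cv2.imread("pics/top3.png");q=cv2.imread("pics/side3.png")
cv2.imwrite("pics/t3z.png",cv2.resize(p[85:250,85:345],None,fx=3,fy=3)); cv2.imwrite("pics/s3z.png",cv2.resize(q[140:370,140:340],None,fx=2.6,fy=2.6))
```

```text
t 12.15 tcp [0.5287 0.0343 0.2498] feed [-0.0287 -0.0013  0.2498] xdir 7.6 tilt 0.71 F [-0.2 -0.4  1.2] op 0.0362 q6 -0.165
shift cm [ 0.99 -8.61  1.48] turn 0.011 => q6 change sign unknown
```

View pics/t3z.png

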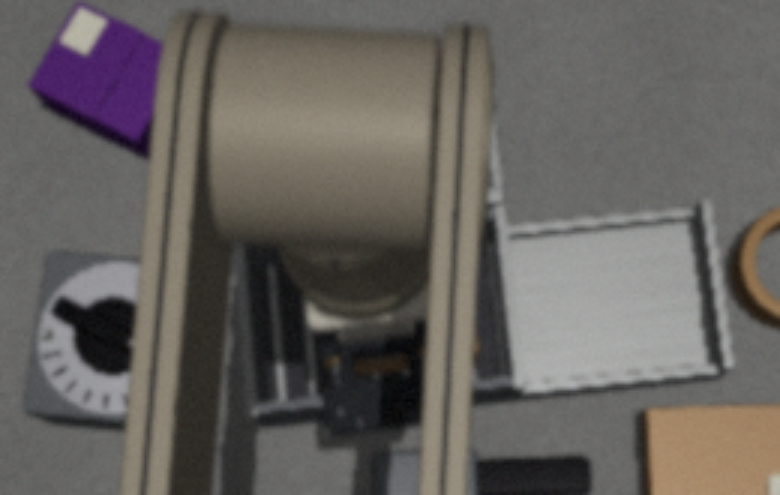

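View pics/s3z.png

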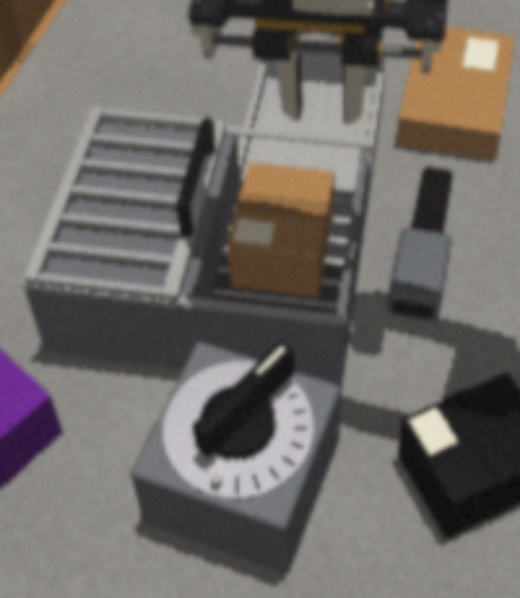

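The side view shows the guard fully back (handle at (200,175)) and the carton clear at (285,230). I'll measure the carton's top next.

Run:
```python
from h import *
D=np.load("pics/side3.npy");C=cloud("side",D); P=(C-F0)@RZ(YF)
m=(D>0)&(C[...,2]>.086)&(C[...,2]<.103)&(np.abs(P[...,0])<.056)&(P[...,1]>-.09)&(P[...,1]<.1)
k,l,s,c=cv2.connectedComponentsWithStats(m.astype(np.uint8)); i=1+s[1:,4].argmax()
q=P[l==i]; print(len(q),q[:,2].mean(),q.min(0),q.max(0),cv2.minAreaRect((q[:,:2]*1000).astype(np.float32)))
```

```text
1224 0.09598084842898007 [-0.03955173 -0.0688109   0.08651959] [0.04519779 0.03700992 0.1005682 ] ((2.8776168823242188, -15.862350463867188), (105.54789733886719, 84.40673828125), 89.63260650634766)
```

Run:
```python
from h import *
go(fw(-.023,.074,.235),7)
```

```text
t 12.25 tcp [0.5246 0.0342 0.2474] feed [-0.0328 -0.0009  0.2474] xdir 7.6 tilt 1.05 F [ 1.5  0.3 -0.5] op 0.0362 q6 -0.165
shift cm [ 1.08 -7.47  1.24] turn 0.011 => q6 change sign unknown
```

play_rows --increments '[[[0.4,-3,0,0.01],[0.8,-6,0.5,0.01],[1.1,-7.4,1.2,0.01],[1.1,-7.4,1.2,0.01],[1.1,-7.4,1.2,0.01]]]' --jaw 3.0

```text
t: 12.75
tool_pos: [0.5255, 0.1086, 0.2349]
orientation: [-3.135, -0.195, 0.03]
force: [-0.7, 0.6, -0.7]
opening: 0.0297
```

Run:
```python
from h import *
go(fw(-.023,.074,.10),7)
```

```text
t 12.75 tcp [0.5255 0.1086 0.2349] feed [-0.0228  0.0729  0.2349] xdir 7.1 tilt 1.1 F [-0.7  0.6 -0.7] op 0.0297 q6 -0.017
shift cm [ 0.24 -0.09 13.49] turn 0.002 => q6 change sign unknown
```

play_rows --increments '[[[0,0,4,0],[0.1,0,8,0],[0.2,0,12,0],[0.2,0,13.5,0],[0.2,0,13.5,0]]]'

```text
t: 13.25
tool_pos: [0.5232, 0.1076, 0.0976]
orientation: [-3.135, -0.193, 0.038]
force: [-0.7, -0.1, 0.7]
opening: 0.0298
```

Run:
```python
from h import *
go(fw(-.023,.074,.063),7)
p,d=read_camera("side"); cv2.imwrite("pics/s4.png",cv2.resize(p[140:370,140:340],None,fx=2.6,fy=2.6))
```

```text
t 13.25 tcp [0.5232 0.1076 0.0976] feed [-0.0252  0.0722  0.0976] xdir 7.0 tilt 1.39 F [-0.7 -0.1  0.7] op 0.0298 q6 -0.017
shift cm [ 0.3  -0.18  3.45] turn 0.001 => q6 change sign unknown
```

View pics/s4.png

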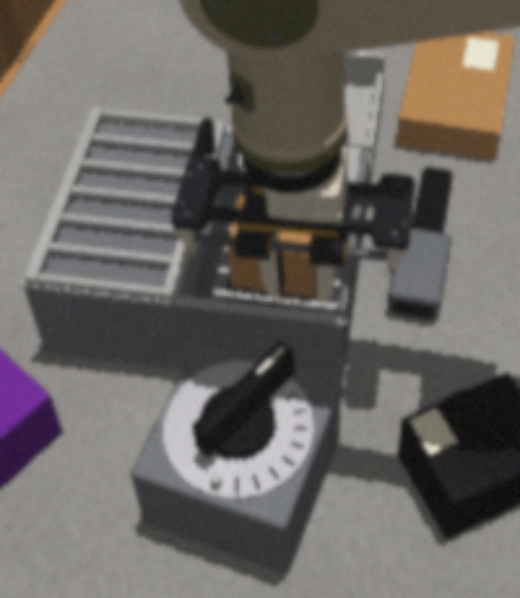

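Body end near the handle is tight, so I'll push the upper part of the carton, with the body staying above the handle's top.

play_rows --increments '[[[0,0,0.9,0],[0,0.5,0.9,0],[0,1.2,0.9,0],[0,2,0.9,0],[0,2.8,0.9,0]]]'

```text
t: 13.8
tool_pos: [0.5286, 0.0795, 0.0916]
orientation: [-3.135, -0.193, 0.031]
force: [-0.7, 2.8, 1.5]
opening: 0.0303
```

Run:
```python
from h import *
go(fw(-.024,-.142,.089),7)
```

```text
t 13.80 tcp [0.5286 0.0795 0.0916] feed [-0.0233  0.0437  0.0916] xdir 7.1 tilt 1.12 F [-0.7  2.8  1.5] op 0.0303 q6 -0.07
shift cm [-0.1  18.57  0.23] turn 0.001 => q6 change sign unknown
```

play_rows --increments '[[[0,0.8,0.2,0],[0,1.8,0.3,0],[0,2.8,0.3,0],[0,3.8,0.3,0],[0,4.8,0.3,0]]]'

```text
t: 14.3
tool_pos: [0.5345, 0.031, 0.0885]
orientation: [-3.135, -0.193, 0.031]
force: [-0.2, 2.2, 1.2]
opening: 0.0302
```

play_rows --increments '[[[0,1,0,0],[0,2,0,0],[0,3,0,0],[0,4,0,0],[0,5,0,0]]]'

```text
t: 14.8
tool_pos: [0.5408, -0.0195, 0.0885]
orientation: [-3.135, -0.193, 0.031]
force: [-0.5, 2.6, 1.7]
opening: 0.0299
```

Run:
```python
from h import *
go(fw(-.024,-.142,.089),7)
p,d=read_camera("side"); cv2.imwrite("pics/s5.png",cv2.resize(p[140:340,140:340],None,fx=3,fy=3))
```

```text
t 14.80 tcp [ 0.5408 -0.0195  0.0885] feed [-0.0232 -0.0561  0.0885] xdir 7.1 tilt 1.12 F [-0.5  2.6  1.7] op 0.0299 q6 -0.251
shift cm [-0.09  8.59 -0.07] turn 0.001 => q6 change sign unknown
```

View pics/s5.png

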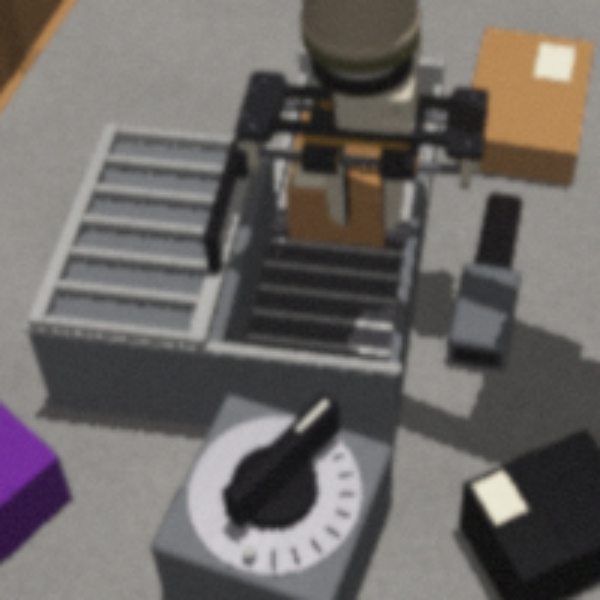

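The carton slides straight, and its rear face is at (335,215). I'll keep pushing.

play_rows --increments '[[[0,1,0,0],[0,2,0,0],[0,3,0,0],[0,4,0,0],[0,5,0,0]]]'

```text
t: 15.35
tool_pos: [0.547, -0.0714, 0.0883]
orientation: [3.135, 0.192, -0.031]
force: [-0.8, 1.7, -0.4]
opening: 0.03
```

play_rows --increments '[[[0,0.8,0,0],[0,1.6,0,0],[0,2.4,0,0],[0,2.9,0,0],[0,3.3,0,0]]]'

```text
t: 15.85
tool_pos: [0.5511, -0.1046, 0.0883]
orientation: [3.135, 0.192, -0.031]
force: [-0.5, 1.5, 0.5]
opening: 0.0303
```

Run:
```python
from h import *
go(fw(-.024,-.142,.089),7)
```

```text
t 15.85 tcp [ 0.5511 -0.1046  0.0883] feed [-0.0233 -0.1418  0.0883] xdir 7.0 tilt 1.13 F [-0.5  1.5  0.5] op 0.0303 q6 -0.395
shift cm [-0.07  0.02 -0.07] turn 0.0 => q6 change sign unknown
```

play_rows --increments '[[[0,0.2,0,0],[0,0.4,0,0],[0,0.5,0,0],[0,0.5,0,0]]]'

```text
t: 16.25
tool_pos: [0.5518, -0.1092, 0.0883]
orientation: [3.135, 0.192, -0.031]
force: [-0.3, 3.9, 1.9]
opening: 0.0297
```

Run:
```python
from h import *
st()
```

```text
t 16.25 tcp [ 0.5518 -0.1092  0.0883] feed [-0.0232 -0.1465  0.0883] xdir 7.0 tilt 1.12 F [-0.3  3.9  1.9] op 0.0297 q6 -0.403
```

play_rows --increments '[[[0,0.2,0,0],[0,0.4,0,0],[0,0.4,0,0],[0,0.4,0,0]]]'

```text
t: 16.65
tool_pos: [0.5533, -0.1101, 0.0886]
orientation: [-3.131, -0.195, 0.027]
force: [4.2, 16.4, 3.0]
opening: 0.0302
```

Run:
```python
from h import *
st()
```

```text
t 16.65 tcp [ 0.5533 -0.1101  0.0886] feed [-0.0218 -0.1475  0.0886] xdir 7.1 tilt 1.03 F [ 4.2 16.4  3. ] op 0.0302 q6 -0.409
```

The force jumped to 16 N, so the carton is at the end stop. Back off, rise, and check.

play_rows --increments '[[[0,-0.6,0,0],[0,-2,0,0],[0,-3,-3,0],[0,-3,-8,0],[0,-3,-13,0]]]'

```text
t: 17.15
tool_pos: [0.5506, -0.0798, 0.2191]
orientation: [-3.131, -0.195, 0.032]
force: [1.3, 0.3, 0.3]
opening: 0.0299
```

play_rows --increments '[[[0,-2,-1,0],[1,-5,-2,0],[3,-8,-2,0],[5,-11,-2,0],[6,-11,-2,0]]]' --jaw 4

```text
t: 17.65
tool_pos: [0.5971, 0.0406, 0.2384]
orientation: [-3.13, -0.2, 0.032]
force: [-0.4, -0.4, -0.2]
opening: 0.0396
```

Run:
```python
from h import *
go(fw(.080,0,.235),7)
for n in("top","side"):
    p,d=read_camera(n); cv2.imwrite(f"pics/{n}6.png",p)
    C=cloud(n,d); P=(C-F0)@RZ(YF)
    m=(d>0)&(C[...,2]>.085)&(C[...,2]<.105)&(np.abs(P[...,0])<.06)&(P[...,1]>-.252)&(P[...,1]<-.1)
    q=P[m]; print(n,m.sum(), q[:,2].mean(),q[:,2].std(),cv2.minAreaRect((q[:,:2]*1000).astype(np.float32)) if m.sum()>20 else '')
p=cv2.imread("pics/top6.png");cv2.imwrite("pics/t6z.png",cv2.resize(p[85:250,85:345],None,fx=3,fy=3))
```

```text
t 17.65 tcp [0.5971 0.0406 0.2384] feed [ 0.04   -0.0033  0.2384] xdir 7.3 tilt 1.19 F [-0.4 -0.4 -0.2] op 0.0396 q6 -0.148
shift cm [ 4.01 -0.31  0.26] turn 0.006 => q6 change sign unknown
top 1479 0.09422459224646283 0.002303728242299396 ((4.643955230712891, -202.7437286376953), (85.373046875, 99.30264282226562), 0.5996137857437134)
side 621 0.09586340222802234 0.003000354358486273 ((2.2447242736816406, -202.5607452392578), (77.1249008178711, 98.97239685058594), 0.9837784767150879)
```

View pics/t6z.png

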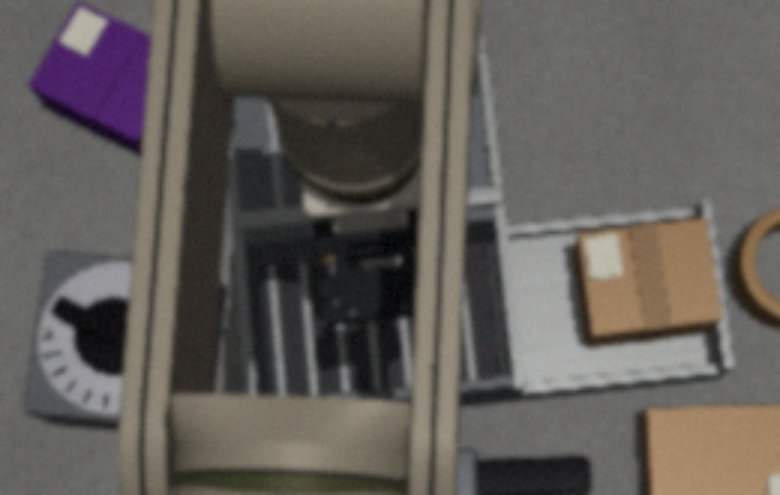

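View pics/side6.png

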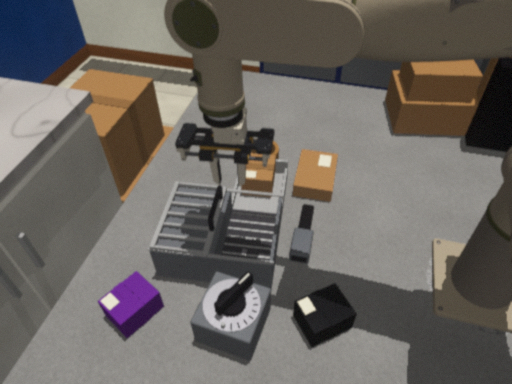

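The carton lies flat at feeder (0.004, −0.203), against the stop. Now I'll shut the guard.

play_rows --increments '[[[2,-0.2,0,0],[3.9,-0.3,0,0],[3.9,-0.3,2,0],[3.9,-0.3,4,0],[3.9,-0.3,4,0]]]' --jaw 5

```text
t: 18.25
tool_pos: [0.6321, 0.0441, 0.1932]
orientation: [-3.132, -0.196, 0.043]
force: [-0.7, -0.1, -0.6]
opening: 0.0498
```

Run:
```python
from h import *
go(fw(.079,0,.147),7)
```

```text
t 18.25 tcp [0.6321 0.0441 0.1932] feed [ 0.0751 -0.0041  0.1932] xdir 7.2 tilt 1.59 F [-0.7 -0.1 -0.6] op 0.0498 q6 -0.137
shift cm [ 0.52 -0.38  4.61] turn 0.003 => q6 change sign unknown
```

play_rows --increments '[[[0.3,-0.3,1.5,0],[0.5,-0.3,3,0],[0.5,-0.3,4.5,0],[0.5,-0.3,4.5,0]]]'

```text
t: 18.65
tool_pos: [0.6335, 0.0477, 0.1446]
orientation: [-3.132, -0.196, 0.051]
force: [-1.2, 0.8, -1.3]
opening: 0.0497
```

play_rows --increments '[[[0,0,0,0],[0,0,0,0],[0,0,0,0],[0,0,0,0],[0,0,0,0]]]' --jaw 0.5 --squeeze 20

```text
t: 19.15
tool_pos: [0.634, 0.0477, 0.1453]
orientation: [-3.132, -0.196, 0.049]
force: [2.2, 0.2, -0.6]
opening: 0.0147
```

play_rows --increments '[[[0,0,0,0],[0,0,0,0],[-1.5,0,0,0],[-3.2,0,0,0],[-5,0,0,0]]]'

```text
t: 19.65
tool_pos: [0.5834, 0.0415, 0.1454]
orientation: [-3.132, -0.196, 0.051]
force: [3.4, -0.4, -9.4]
opening: 0.0107
```

Run:
```python
from h import *
go(fw(-.060,0,.147),7)
```

```text
t 19.65 tcp [0.5834 0.0415 0.1454] feed [ 0.0265 -0.0007  0.1454] xdir 7.2 tilt 1.89 F [ 3.4 -0.4 -9.4] op 0.0107 q6 -0.142
shift cm [-8.65 -0.1   0.12] turn 0.003 => q6 change sign unknown
```

play_rows --increments '[[[-1.8,0,0.1,0],[-3.6,0,0.15,0],[-5.4,0,0.15,0],[-7,0,0.15,0],[-8.2,0,0.15,0]]]'

```text
t: 20.15
tool_pos: [0.5006, 0.0312, 0.1453]
orientation: [-3.131, -0.196, 0.054]
force: [3.6, -0.2, -9.7]
opening: 0.0112
```

play_rows --increments '[[[-0.3,0,0,0],[-0.7,0,0,0],[-1,0,0,0],[-1.2,0,0,0],[-1.2,0,0,0]]]'

```text
t: 20.65
tool_pos: [0.4952, 0.0303, 0.1462]
orientation: [-3.131, -0.195, 0.03]
force: [39.8, 4.1, -29.7]
opening: 0.0145
```

Run:
```python
from h import *
st()
```

```text
t 20.65 tcp [0.4952 0.0303 0.1462] feed [-0.0624 -0.0011  0.1462] xdir 7.1 tilt 1.12 F [ 39.8   4.1 -29.7] op 0.0145 q6 -0.169
```

play_rows --increments '[[[0.2,0,0,0],[0.2,0,0,0],[0.2,0,0,0],[0.2,0,0,0]]]' --jaw 5

```text
t: 21.05
tool_pos: [0.4969, 0.0306, 0.1462]
orientation: [-3.131, -0.195, 0.031]
force: [0.0, -0.2, 0.4]
opening: 0.0422
```

play_rows --increments '[[[0,0,-3,0],[0,0,-6,0],[0,0,-9,0],[0,0,-9,0]]]'

```text
t: 21.45
tool_pos: [0.501, 0.0302, 0.2414]
orientation: [-3.132, -0.195, 0.019]
force: [0.1, 0.0, 0.1]
opening: 0.0501
```

Run:
```python
from h import *
go([.533,.250,.235],155)
for n in("side","top"):
    p,d=read_camera(n); cv2.imwrite(f"pics/{n}7.png",p); C=cloud(n,d);P=(C-F0)@RZ(YF)
    m=(d>0)&(C[...,2]>.146)&(C[...,2]<.166)&(np.abs(P[...,1])<.07)&(P[...,0]<-.03)&(P[...,0]>-.09)&(p.max(2)<60)
    print(n,m.sum(),np.median(P[m],0))
```

```text
t 21.45 tcp [0.501  0.0302 0.2414] feed [-0.0567 -0.0019  0.2414] xdir 7.1 tilt 0.72 F [0.1 0.  0.1] op 0.0501 q6 -0.168
shift cm [  5.92 -21.41   0.66] turn 0.561 => q6 change sign unknown
side 163 [-0.0617882   0.01315388  0.16009597]
top 0 [nan nan nan]
  return _methods._mean(a, axis=axis, dtype=dtype,
  ret = um.true_divide(
```

View pics/side7.png

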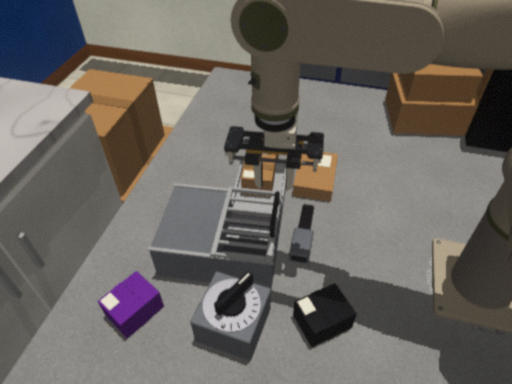

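The guard is shut (handle measured at x = −0.062). Now back to the knob.

play_rows --increments '[[[1,-4,0,-0.14],[2.2,-8,0,-0.28],[3.4,-12,0,-0.42],[4.6,-16,0,-0.56],[5.6,-20,0,-0.7]]]'

```text
t: 22.05
tool_pos: [0.5288, 0.237, 0.2347]
orientation: [-2.865, -1.263, 0.03]
force: [0.8, -0.4, 0.3]
opening: 0.0497
```

play_rows --increments '[[[0,0,0,-0.15],[0,0,0,-0.3],[0,0,0,-0.45],[0,0,0,-0.6],[0,0,0,-0.75]]]'

```text
t: 22.55
tool_pos: [0.5276, 0.2367, 0.2324]
orientation: [-2.197, -2.22, 0.027]
force: [0.2, -0.1, 0.3]
opening: 0.05
```

play_rows --increments '[[[0,0,0,-0.15],[0,0,0,-0.3],[0,0,0,-0.45],[0,0,0,-0.6],[0,0,0,-0.75]]]'

```text
t: 23.05
tool_pos: [0.5265, 0.2363, 0.2301]
orientation: [-1.229, -2.863, 0.019]
force: [0.2, 0.4, 0.4]
opening: 0.0505
```

Run:
```python
from h import *
go([.533,.250,.235],155)
```

```text
t 23.05 tcp [0.5265 0.2363 0.2301] feed [-0.0063  0.1995  0.2301] xdir 133.5 tilt 1.62 F [0.2 0.4 0.4] op 0.0505 q6 -2.003
shift cm [ 0.56  1.4  -0.51] turn -0.375 => q6 change sign unknown
```

play_rows --increments '[[[0.5,1.4,0,-0.15],[0.5,1.4,0,-0.3],[0.5,1.4,0,-0.37],[0.5,1.4,0,-0.37]]]'

```text
t: 23.45
tool_pos: [0.5322, 0.2492, 0.2278]
orientation: [-0.678, -3.036, 0.014]
force: [0.2, 0.8, -0.2]
opening: 0.0499
```

Run:
```python
from h import *
go([.533,.250,.125],155)
```

```text
t 23.45 tcp [0.5322 0.2492 0.2278] feed [0.0009 0.2117 0.2278] xdir 154.8 tilt 1.81 F [ 0.2  0.8 -0.2] op 0.0499 q6 -2.357
shift cm [-0.32  0.26 10.27] turn -0.004 => q6 change sign unknown
```

play_rows --increments '[[[0,0,3.5,0],[-0.2,0.2,7,0],[-0.3,0.25,10,0],[-0.3,0.25,10.2,0],[-0.3,0.25,10.2,0]]]'

```text
t: 23.95
tool_pos: [0.5318, 0.2496, 0.1248]
orientation: [-0.68, -3.033, 0.016]
force: [0.6, -0.9, 0.5]
opening: 0.0502
```

play_rows --increments '[[[0,0,0,0],[0,0,0,0],[0,0,0,0],[0,0,0,0],[0,0,0,0]]]' --jaw 1 --squeeze 45

```text
t: 24.45
tool_pos: [0.5338, 0.249, 0.1257]
orientation: [-0.682, -3.038, 0.016]
force: [1.8, 0.2, -1.3]
opening: 0.0158
```

Run:
```python
from h import *
go([.533,.250,.125],155)
```

```text
t 24.45 tcp [0.5338 0.249  0.1257] feed [0.0024 0.2113 0.1257] xdir 154.7 tilt 1.71 F [ 1.8  0.2 -1.3] op 0.0158 q6 -2.356
shift cm [0.11 0.06 0.07] turn -0.005 => q6 change sign unknown
```

play_rows --increments '[[[0,0,0,0.1],[0,0,0,0.22],[0,0,0,0.34],[0,0,0,0.46],[0,0,0,0.58]]]'

```text
t: 24.95
tool_pos: [0.5337, 0.2491, 0.1257]
orientation: [-1.53, -2.716, 0.028]
force: [0.1, 0.2, -1.7]
opening: 0.0156
```

play_rows --increments '[[[0,0,0,0.12],[0,0,0,0.24],[0,0,0,0.36],[0,0,0,0.48],[0,0,0,0.6]]]'

```text
t: 25.45
tool_pos: [0.5337, 0.2492, 0.1257]
orientation: [-2.274, -2.141, 0.037]
force: [-0.8, 0.6, -2.8]
opening: 0.0154
```

play_rows --increments '[[[0,0,0,0.12],[0,0,0,0.24],[0,0,0,0.36],[0,0,0,0.48],[0,0,0,0.6]]]'

```text
t: 25.95
tool_pos: [0.5338, 0.2494, 0.1257]
orientation: [-2.816, -1.37, 0.043]
force: [-0.8, -1.5, -2.9]
opening: 0.016
```

Run:
```python
from h import *
s,M=st();print(s["wrist_torque"])
```

```text
t 25.95 tcp [0.5338 0.2494 0.1257] feed [0.0025 0.2116 0.1257] xdir 51.9 tilt 1.67 F [-0.8 -1.5 -2.9] op 0.016 q6 -0.562
[ 0.72847967 -0.67727845  0.17272643]
```

play_rows --increments '[[[0,0,0,0.12],[0,0,0,0.24],[0,0,0,0.36],[0,0,0,0.46],[0,0,0,0.54]]]'

```text
t: 26.45
tool_pos: [0.5339, 0.2494, 0.1258]
orientation: [-3.088, -0.565, 0.045]
force: [-1.7, -1.1, -1.9]
opening: 0.016
```

play_rows --increments '[[[0,0,0,0.05],[0,0,0,0.1],[0,0,0,0.15],[0,0,0,0.18],[0,0,0,0.18]]]'

```text
t: 26.95
tool_pos: [0.5338, 0.2497, 0.1259]
orientation: [-3.128, -0.286, 0.045]
force: [-1.5, -0.2, 0.8]
opening: 0.0169
```

Run:
```python
from h import *
s,M=st();print(s["wrist_torque"])
```

```text
t 26.95 tcp [0.5338 0.2497 0.1259] feed [0.0025 0.2119 0.1259] xdir 10.4 tilt 1.65 F [-1.5 -0.2  0.8] op 0.0169 q6 0.162
[ 0.49235427 -0.13153811  1.09350696]
```

The torque rose to 1.1 N m, so the knob is at its clockwise stop. Release, rise, retreat.

play_rows --increments '[[[0,0,0,0],[0,0,0,0],[0,0,0,0],[0,0,0,0]]]' --jaw 6

```text
t: 27.35
tool_pos: [0.5339, 0.2496, 0.1259]
orientation: [-3.128, -0.286, 0.045]
force: [0.1, 0.3, 0.0]
opening: 0.0437
```

play_rows --increments '[[[0,0,-4,0],[0,0,-8,0],[0,0,-13,0],[-4,0,-15,0],[-8,0,-15,0]]]'

```text
t: 27.85
tool_pos: [0.4611, 0.236, 0.2827]
orientation: [-3.126, -0.285, 0.034]
force: [-0.1, -0.4, 0.5]
opening: 0.0599
```

play_rows --increments '[[[-4,0,0,0],[-6,3,0,0],[-6,7,0,0],[-6,7,0,0]]]'

```text
t: 28.25
tool_pos: [0.415, 0.1533, 0.2843]
orientation: [-3.128, -0.28, 0.031]
force: [0.1, 0.4, -0.9]
opening: 0.06
```

Run:
```python
from h import *
st()
for n in("top","side"):
    p,d=read_camera(n); cv2.imwrite(f"pics/{n}8.png",p); C=cloud(n,d); P=(C-F0)@RZ(YF)
    m=(d>0)&(C[...,2]>.085)&(C[...,2]<.105)&(np.abs(P[...,0])<.06)&(P[...,1]>-.252)&(P[...,1]<-.1)
    q=P[m]; print(n,"carton",m.sum(),q[:,2].mean(),cv2.minAreaRect((q[:,:2]*1000).astype(np.float32)))
    m=(d>0)&(C[...,2]>.146)&(C[...,2]<.166)&(np.abs(P[...,1])<.07)&(P[...,0]<-.03)&(P[...,0]>-.09)&(p.max(2)<60)
    print("handle",m.sum(),np.median(P[m],0) if m.sum() else '')
    A=np.hypot(C[...,0]-.5325,C[...,1]-.2505); m=(d>0)&(C[...,2]>.13)&(C[...,2]<.146)&(A<.07)
    if m.sum()>50: W=C[m][:,:2]; c0=W.mean(0); dd=np.linalg.svd(W-c0,full_matrices=False)[2][0]; print("knob",m.sum(),c0,np.degrees(np.arctan2(dd[1],dd[0])))
    cv2.imwrite(f"pics/{n}8z.png",cv2.resize(p[85:250,85:345] if n=="top" else p[140:370,140:340],None,fx=2.6,fy=2.6))
```

```text
t 28.25 tcp [0.415  0.1533 0.2843] feed [-0.1271  0.1306  0.2843] xdir 10.2 tilt 1.15 F [ 0.1  0.4 -0.9] op 0.06 q6 0.056
top carton 1479 0.09411886314332948 ((4.699771881103516, -202.54132080078125), (85.2502670288086, 99.26197814941406), 0.6188184022903442)
handle 234 [-0.0624671  -0.00380212  0.15851393]
side carton 323 0.09638036932899068 ((6.070835113525391, -202.8779296875), (83.07817840576172, 97.8869400024414), 0.3434215188026428)
handle 103 [-0.06152546  0.02618111  0.16015452]
knob 398 [0.52787621 0.26290388] 106.55618980911733
```

View pics/side8z.png

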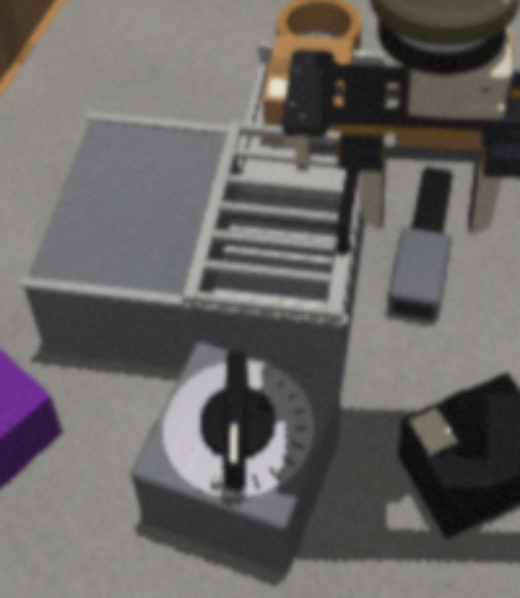

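View pics/top8.png

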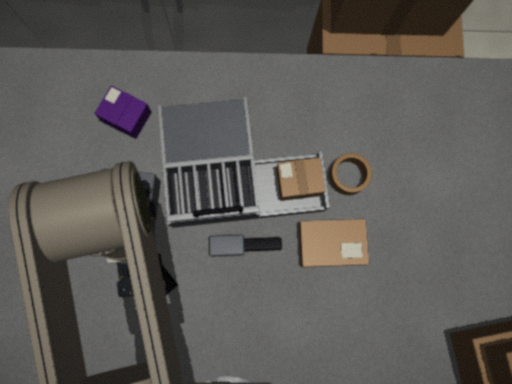

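Every check agrees: the knob points at 106.6° (expected 106.4°), the guard is shut, the carton is at y = −0.203, and the bystanders haven't moved. Handing in.

```bash
python3 -c "
from plant import *
print(close_job())"
```

```text
the job is handed in; nothing more can be done
None
```

I did all five steps in order and handed the job in after about 28 s of the 67 s. `close_job` gives no verdict, so the result is judged only by my own checks below.

1. **Drive off:** I gripped the knob and turned it anticlockwise until the torque rose at the stop. It pointed at 245°, with the off stop expected at 244°, while the guard was still shut.
2. **Guard back:** I slid the guard back by its handle. It travelled 0.141 m and stopped with 18 N on the tool.
3. **Carton:** I pushed it to the end stop, where the force rose to 16 N.
4. **Guard shut:** I slid the guard shut again until it hit its stop.
5. **Restart:** I turned the knob fully clockwise until the torque reached 1.1 N m.

Last checks:
- **Knob:** the side camera shows 106.6°, against 106.4° expected at the clockwise stop.
- **Guard:** the handle is at feeder x = −0.062 m, against −0.061 m when shut.
- **Carton:** both cameras put it at feeder x of about 0.005 m, y = −0.203 m, lying flat.
- **Bystanders:** the tape roll, flat carton and scanner look unmoved in the top picture; I did not measure them.
- **Robot:** it was clear of everything when I handed in.

Two readings to note:
- **Force when shutting the guard:** the closed stop put about 40 N along the slide on the tool, with another 30 N downwards, for a moment. That load went through the fingers on the handle, not the gripper's body.
- **Tool tilt:** the tool drifted up to 1.9° from vertical. It caused no trouble.

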